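Snap a tube holder onto the analyser's rail and pull-test it

ROBOT

A 6-joint arm with a two-finger parallel gripper is mounted at the origin on the work surface. World frame = base frame: x ahead of the robot, y to its left, z up, the work surface at z = 0. Lengths are in m, angles in degrees, forces in N, time in s.
With the tool pointing down it reaches from about 0.3 to 0.75 m from the base axis. Payload 8.5 kg.
Tool frame: the origin (TCP) lies between the finger pads; the fingertips stand env.finger_overhang ahead of it and the grasp point (between the pads) lies 2 mm behind it (env.finger_overhang is the distance from the TCP to the fingertips, in m); z points along the fingers, y is the line along which they close (so a half turn about z gives the same grasp; the last joint's range is limited). The gripper opens to 85 mm and grips with 20 to 120 N. Pads are 22 mm wide; open, the fingers measure 114 mm over their backs; the gripper's body (76 mm by 85 mm) begins 54 mm behind the grasp point. The pads swing forward as they close: fully open they stand 13 mm farther back than shut.
Start: joints at [-82.179, 21.807, 74.336, -0, 83.858, -12.336], TCP at [0.19, -0.516, 0.248] pointing down, gripper open.
Joint ranges: [-178.18, 178.18], [-50.72, 133.34], [12.68, 142.11], [-81.47, 261.47], [9.98, 163.14], [-165.26, 165.26]. Speed limits (degrees/s): [136.94, 136.94, 180, 180, 180, 180].

INTERFACE

Orientations are given as a 3x3 rotation matrix whose columns are the frame's x, y, z axes.
In Python, from rig import env gives the robot as it stands. The module is installed in compiled form; this text tells all that it offers.
- The arm moves only by the tool jog_arm, never from a script. Its arguments are lists of equal length, an entry for each row: "hand": the finger opening in m, from 0 to 0.0854; "travel": the shift along the world's x, y, z in m, a list of three; "yaw": the turn about the world's z in rad. A call has exactly 5 rows; each row shifts and turns the commanded pose from where the row before left it; what a row does not reach is not made up. A row lasts 1/8 s, in which the tool goes at most 62.5 mm and 10.7 degrees, less where a joint would pass 70% of its speed; a pose out of reach is approached as far as the arm can. A call is refused whole if a number of a shift passes 0.0625 or a number of a turn 0.188, either way. A call with a gripper value outside its range is refused whole. The fingers move at their own pace and stop on an object; "grip_force" is the grip in N (left out, the last holds). Time passes only in rows, so rows that do not move let the fingers close, or fill a call up. It gives the time, the measured TCP pose, the force, the opening and the grip force at its end, in the units of the state.
- env.observe(): the state, without advancing time (a new reading comes with each control period).
- env.get_image(name): name is "side" or "top"; returns the picture (480x640x3 uint8, red, green, blue); there is no depth.
- env.calibration(name): a dict with "fx", "fy", "cx", "cy" (pixels), "position" and "rotation" of the camera in the world. Camera axes: x right, y down, z forward; pixel columns grow to the right and rows downward; lengths in m; the calibration is good to about 2 mm. A picture is of the moment at which its call begins. calibration takes no time and is no camera call.
- env.close_job(): hands the job in; it is judged then, once.
The state is a dict: "time_s": time; "q": joint angles; "qvel": joint speeds; "joint_efforts": joint torques, N m; "position": TCP position; "tool_rot": TCP orientation; "ft_force": force on the tool from outside, world axes, zero at the start; "wrist_torque": the same for the moment, N m; "grip_width": finger opening in m; "gripper_force": force on a finger pad.
Only numpy, scipy, OpenCV 4.12 (cv2) and the standard library are available. Lean on these libraries where they do the work, as an engineer would, in place of code of your own. Each camera call takes 0.05 s, during which the arm holds its last target. There are 200 camera calls.

TASK

Pick up the orange clip-on tube holder and press it over the steel rail on the console's sloped panel, between the two blue collars, until its jaws snap round the rail and all its feet are down on the panel. Then, without letting it come off, tug it straight back out from the panel with a slowly rising pull, stop at about 8 newtons and hold that for half a second to prove that it holds; pulling with 13 newtons or more is too much. Leave it fully home with the gripper clear, and leave everything else where it stands.

Things in the scene. Friction and masses are not known exactly. Their poses are not given: they have to be found in the camera images.
- clip: orange clip-on tube holder, about 0.2 kg, 72 (its x) x 100 (its y) x 102 (its z) mm, upright on the bench on four corner feet; the same either way round. Origin: centre of its underside at foot level; z points up out of its top. Legs 46 mm high, with two sprung wire jaws between them; top plate 72 x 100 mm at 48 to 54 mm height; a white tube cup at each end of it, 37 mm off along y, up to 80 mm high.
- clip_fin (a point): top middle of the holder's grip fin, 102 mm above its feet. The fin stands on the middle of the top plate, 20 mm thick (x), 44 mm long (y), 48 mm tall (from 54 to 102 mm above the feet): pinch it across the 20 mm, fingers closing along the holder's x.
- clip_bore (a point): centre of the jaws' bore, 30 mm above foot level on the holder's z axis; it lies on the rail's axis when the holder is home. Home, the holder is a little loose; pulled outwards the jaws first take up the play, then resist ever harder and let go at 14 to 19 N.
- clip_mouth (a point): middle of the jaws' flared mouth, 4 mm above foot level. The jaws snap over a 24 mm bar lying along the holder's y when pushed on along its -z; the mouth catches a bar up to 5 mm off sideways. Pushing takes up to 25 N, hardest with the bore about 20 mm before home; then the jaws snap inwards and draw it on.
- console: white sampling console, fixed, 230 mm wide (its y). Origin: at bench level under the middle of its sloped panel; x points from the low front edge of the panel to the rear housing (118 mm high). The panel is 150 mm long and rises towards +x by 0.56 rad (32 degrees).
- brackets: the two grey forked brackets, 200 mm apart, that carry the round rail level across the sloped panel. Origin: on the axis of the rail as it rests, halfway along it. y runs along the rail; z points straight out of the panel (32 degrees from vertical, leaning to the console's front); x points up the slope. Fixed to the console.
- rail_mid (a point): middle of the polished steel rail, on its axis: a round bar of 24 mm diameter and 204 mm length along the brackets' y.
- rail (a joint): how far the rail is lifted out of its brackets along their z, in m (0 at rest, at most 0.006). It is sprung down: it starts to lift at a pull of about 3 N and gives 1 mm per further 4 N (0.00125 at 8 N, 0.0025 at 13 N). It does not give inwards.
- panel_mid (a point): point on the sloped panel's surface under the middle of the rail, 30 mm below the rail's axis along the rail's -z, 88 mm above the bench. The holder's feet come down on this surface.
- collar_a (a point): inner face of one blue collar (38 mm diameter, 12 mm wide), on the rail's axis, 67 mm from the rail's middle along +y. The 100 mm long holder goes between the collars.
- collar_b (a point): inner face of the other blue collar, on the rail's axis, 67 mm from the rail's middle along -y.
- timer: cream kitchen timer, 65 x 70 x 60 mm with a dial on top (72 mm high in all). Origin: centre of its underside. Bystander, to be left alone.
- slide_box: flat blue slide box with a white lid, 84 x 99 x 40 mm. Origin: centre of its underside. Bystander, to be left alone.
- tube_rack: white tube rack 90 x 190 x 40 mm full of purple-capped sample tubes, 88 mm high in all; it stands to the robot's right. Origin: centre of its underside. Bystander, to be left alone.
- reagent: amber reagent bottle, 64 mm diameter, 150 mm high. Origin: centre of its underside. Bystander, to be left alone.
- mouse: black computer mouse, 105 x 60 x 26 mm. Origin: centre of its underside. Bystander, to be left alone.
- wipes: green wipes canister, 84 mm diameter, 160 mm high. Origin: centre of its underside. Bystander, to be left alone.

How it is judged (in metres and radians):
On the way, in this order (a step that is already met when the one before it is completed fails the run):
1. the holder is snapped on the rail between the collars, feet down on the panel (z of clip_bore in the frame of brackets between -0.005 and 0.002 m and x of clip_bore in the frame of brackets between -0.006 and 0.006 m and y of clip_bore in the frame of brackets between -0.022 and 0.022 m and angle between the z axis of clip and the z axis of brackets, either way round below 0.14 rad and angle between the y axis of clip and the y axis of brackets, either way round below 0.14 rad), for 0.2 s.
2. it is pulled out from the panel with 6 N or more, jaws still round the rail (value of joint rail above 0.00075 m and z of clip_bore in the frame of brackets between 0.002 and 0.012 m and x of clip_bore in the frame of brackets between -0.006 and 0.006 m and y of clip_bore in the frame of brackets between -0.022 and 0.022 m and angle between the z axis of clip and the z axis of brackets, either way round below 0.14 rad and angle between the y axis of clip and the y axis of brackets, either way round below 0.14 rad), for 0.4 s.
At the end, for the whole second after the job is handed in: The holder's bore is on the rail's axis, within 2 mm of home outwards along the panel's normal, 6 mm up or down the slope and 22 mm along the rail from its middle, square to panel and rail within 8 degrees, at rest and released (all of step 1 and linear speed of clip below 0.02 m/s and contact force between the fingers and clip below 0.2 N); the robot touches nothing.
It fails at once if the rail is pulled outwards with more than 13 N (value of joint rail above 0.0025 m).
It fails at once if a bystander (timer, slide box, tube rack, bottle, mouse, canister) is moved by more than 30 mm (distance of any of timer, slide_box, tube_rack, reagent, mouse, wipes from where it was at the start of the episode above 0.03 m).
It also fails if it takes over 58 s, if anything falls off the work surface, if the arm or the gripper's body presses on something with over 40 N, if the wrist force passes 120 N, or if a joint passes its speed limit or range.

## Working session

There is one attempt and no reset: what is moved stays moved. The work goes in short steps, Python scripts to look and compute and a tool call to move; the robot and the scene stay as the last step left them, time stands still between calls to the robot, and variables do not carry over. Pictures are saved under pics/ and viewed, at most 10 in all, crops included, and the job is handed in when it is done.

Besides the shell and the picture viewer there is one more tool, called in YAML: its name, and indented under it one key for each argument. jog_arm: Moves the arm, as the interface text tells. Its arguments: {"type":"object","properties":{"hand":{"type":"array"},"travel":{"type":"array"},"yaw":{"type":"array"},"grip_force":{"type":"number"}},"required":["hand","travel","yaw"]}

```bash
mkdir -p pics; python3 - <<'E'
from rig import env
import cv2
o=env.observe(); print({k:o[k] for k in o}); print(env.finger_overhang)
for n in("side","top"):
    c=env.calibration(n); print(n,c)
    cv2.imwrite(f"pics/{n}0.png",env.get_image(n)[:,:,::-1])
E
```

```text
{'time_s': 0.0, 'q': array([-8.21787389e+01,  2.18433524e+01,  7.43850516e+01,  6.91665521e-05,
        8.38574911e+01, -1.23360497e+01]), 'qvel': array([-0.00700108, -0.02447552, -0.12192656, -0.01823828,  0.09936438,
       -0.08202899]), 'joint_efforts': array([-1.07833798e-04, -4.48459697e+01, -2.31277478e+01, -2.53813305e-04,
        4.75291235e-03, -3.49381742e-05]), 'position': array([ 0.18948841, -0.51604742,  0.24768786]), 'tool_rot': array([[ 9.38750110e-01,  3.44598593e-01, -2.02820220e-04],
       [ 3.44598502e-01, -9.38748990e-01,  1.48536858e-03],
       [ 3.21458647e-04, -1.46428147e-03, -9.99998876e-01]]), 'ft_force': array([-0.03016808, -0.02775177,  0.50270441]), 'wrist_torque': array([ 0.02441542, -0.07476423,  0.04580321]), 'gripper_force': 0.0, 'grip_width': 0.08534136825417163}
0.017
side {'fx': 599.7953649302464, 'fy': 599.7953649302464, 'cx': 316.7732005156899, 'cy': 243.9999728849659, 'position': array([-0.20704814,  1.00013927,  1.06696477]), 'rotation': array([[-8.32588950e-01, -3.42926564e-01,  4.34967829e-01],
       [-5.53891308e-01,  5.15129724e-01, -6.54099217e-01],
       [ 2.43139803e-04, -7.85520680e-01, -6.18835359e-01]])}
top {'fx': 616.5088846873077, 'fy': 616.5088846873077, 'cx': 332.79217010463987, 'cy': 230.95595348616433, 'position': array([ 0.29320329, -0.03143409,  1.40465552]), 'rotation': array([[ 0.01853196, -0.9904377 ,  0.13671037],
       [-0.99966924, -0.02079363, -0.01513392],
       [ 0.01783191, -0.13638469, -0.99049545]])}
```

View pics/side0.png

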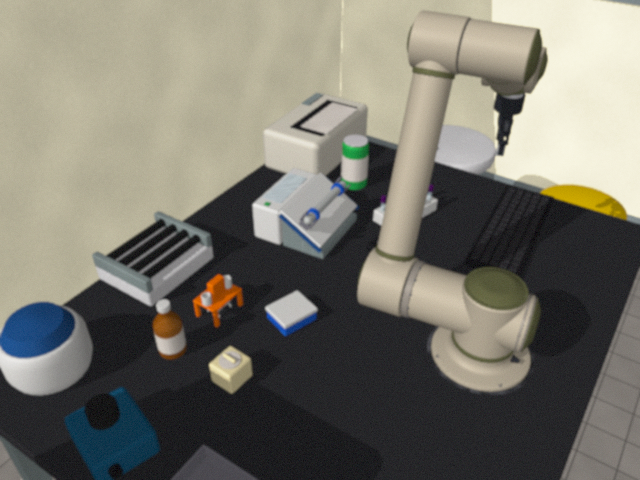

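View pics/top0.png

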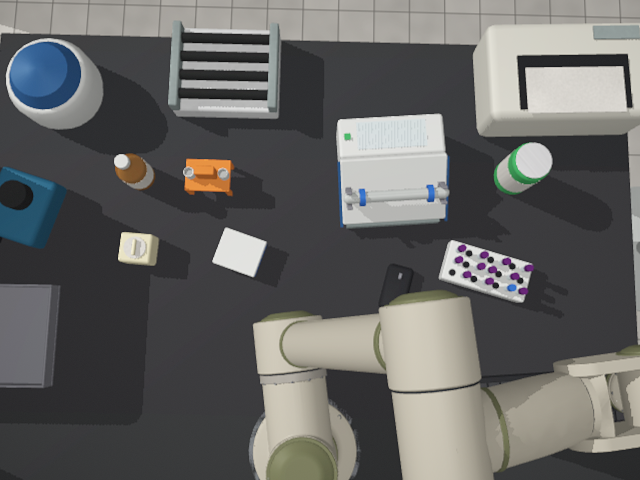

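Side view: clip at about (218,300) and console rail from (310,217) to (340,187). Top view: clip at (208,176), rail from (350,198) to (443,193). The tool can't tilt, so I plan to pinch the fin by its ends (along y) so the holder can pivot to the panel slope. I'll enlarge both areas.

```bash
python3 - <<'E'
import cv2,numpy as np
t=cv2.imread("pics/top0.png"); s=cv2.imread("pics/side0.png")
def cr(i,x,y,w,h,k): 
    return cv2.resize(i[y:y+h,x:x+w],None,fx=k,fy=k,interpolation=cv2.INTER_CUBIC)
# top: clip (170..250,145..205) x5 -> 400x300 ; console (335..455,175..235)... 
A=cr(t,170,145,80,60,5); B=cr(s,185,265,80,60,5)
C=cr(t,335,170,120,60,3.333333); D=cr(s,290,160,80,60,5)
C=cv2.copyMakeBorder(C,0,300-C.shape[0],0,400-C.shape[1],cv2.BORDER_CONSTANT)
cv2.imwrite("pics/crop1.png",np.vstack([np.hstack([A,B]),np.hstack([C,D])]))
E
```

```text
(no output)
```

View pics/crop1.png

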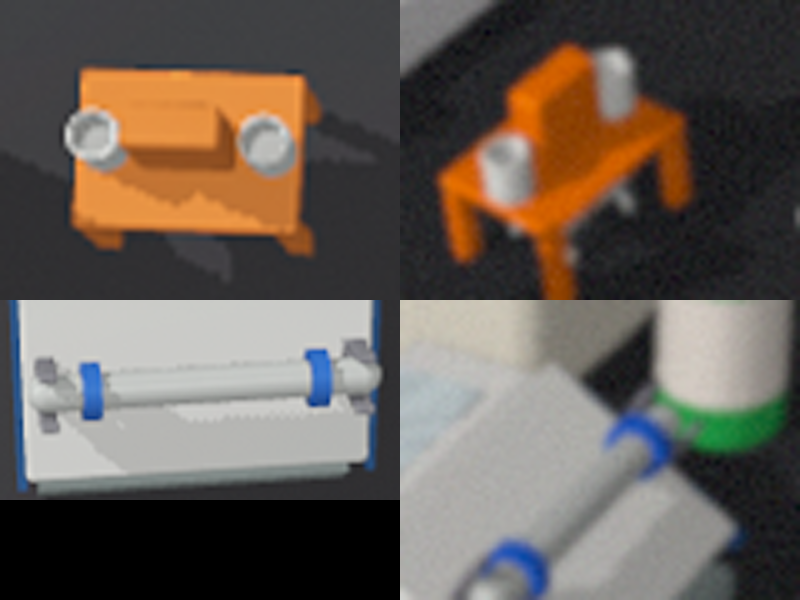

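Clip cup rims: top view (188.4,171.6) and (223.4,173.6); side view (206,295) and (228,276.6). Collar centres: top view (362.3,197.3) and (430.7,193.4); side view (313.4,214.4) and (338,189.2).

```bash
cat > h.py <<'E'
from rig import env
import numpy as np
def cam(n):
    c=env.calibration(n); return c,np.array(c["position"]),np.array(c["rotation"])
def ray(n,u,v):
    c,p,R=cam(n); return p,R@np.array([(u-c["cx"])/c["fx"],(v-c["cy"])/c["fy"],1])
def plane(n,u,v,z):
    p,d=ray(n,u,v); return p+d*(z-p[2])/d[2]
def proj(n,X):
    c,p,R=cam(n); q=R.T@(np.array(X)-p); return np.array([c["fx"]*q[0]/q[2]+c["cx"],c["fy"]*q[1]/q[2]+c["cy"]])
def tri(a,b):
    A=np.zeros((3,3));B=np.zeros(3)
    for n,uv in(("top",a),("side",b)):
        p,d=ray(n,*uv);d/=np.linalg.norm(d);M=np.eye(3)-np.outer(d,d);A+=M;B+=M@p
    return np.linalg.solve(A,B)
E
python3 - <<'E'
from h import *
np.set_printoptions(precision=4,suppress=True)
for nm,z,pts in (("cup",.08,[((188.4,171.6),(206,295)),((223.4,173.6),(228,276.6))]),("collar",.1134,[((362.3,197.3),(313.4,214.4)),((430.7,193.4),(338,189.2))])):
    P=[]
    for a,b in pts:
        P.append(plane("top",*a,z)); print(nm,P[-1],plane("side",*b,z),tri(a,b))
    d=P[0]-P[1]; print("mid",(P[0]+P[1])/2,"len",np.linalg.norm(d),"yaw",np.arctan2(-d[0],d[1]))
c=[plane("top",170+u/5,145+v/5,.054) for u,v in((82,70),(305,78),(300,233),(75,222))]
print(np.mean(c,0),[np.linalg.norm(c[i]-c[(i+1)%4]) for i in range(4)])
E
```

```text
cup [0.6005 0.2668 0.08  ] [0.5984 0.2689 0.08  ] [0.6008 0.2672 0.0775]
cup [0.5978 0.1903 0.08  ] [0.5979 0.1884 0.08  ] [0.5971 0.1898 0.0816]
mid [0.5992 0.2285 0.08  ] len 0.07660262815767051 yaw -0.035770389722410444
collar [ 0.5452 -0.1127  0.1134] [ 0.5435 -0.1118  0.1134] [ 0.545  -0.1131  0.1122]
collar [ 0.5569 -0.259   0.1134] [ 0.5544 -0.2562  0.1134] [ 0.557  -0.2597  0.1106]
mid [ 0.551  -0.1859  0.1134] len 0.14676262381172636 yaw 0.07982382870992642
[0.5996 0.2285 0.054 ] [np.float64(0.09967511023975655), np.float64(0.07073386444730936), np.float64(0.09996281487719476), np.float64(0.06933642277319071)]
```

jog_arm:
  hand: [0.07,0.07,0.07,0.07,0.07]
  travel:
    - [0.0205,0.0372,0]
    - [0.0205,0.0372,0]
    - [0.0205,0.0372,0]
    - [0.0205,0.0372,0]
    - [0.0205,0.0372,0]
  yaw: [-0.019,-0.019,-0.019,-0.019,-0.019]
  grip_force: 80

```text
time_s: 0.72
position: [0.2924, -0.3289, 0.2481]
tool_rot: [[0.967, 0.253, -0.0], [0.253, -0.967, 0.001], [-0.0, -0.001, -1.0]]
ft_force: [-0.4, 0.1, -0.6]
grip_width: 0.0698
gripper_force: 0.0
```

jog_arm:
  hand: [0.07,0.07,0.07,0.07,0.07]
  travel:
    - [0.0205,0.0372,0]
    - [0.0205,0.0372,0]
    - [0.0205,0.0372,0]
    - [0.0205,0.0372,0]
    - [0.0205,0.0372,0]
  yaw: [-0.019,-0.019,-0.019,-0.019,-0.019]

```text
time_s: 1.35
position: [0.3949, -0.1429, 0.2482]
tool_rot: [[0.987, 0.16, -0.0], [0.16, -0.987, 0.0], [-0.0, -0.0, -1.0]]
ft_force: [-0.0, -0.6, 0.4]
grip_width: 0.0701
gripper_force: 0.0
```

jog_arm:
  hand: [0.07,0.07,0.07,0.07,0.07]
  travel:
    - [0.0205,0.0372,0]
    - [0.0205,0.0372,0]
    - [0.0205,0.0372,0]
    - [0.0205,0.0372,0]
    - [0.0205,0.0372,0]
  yaw: [-0.019,-0.019,-0.019,-0.019,-0.019]

```text
time_s: 1.98
position: [0.4974, 0.0431, 0.2481]
tool_rot: [[0.998, 0.066, -0.001], [0.066, -0.998, 0.0], [-0.001, -0.0, -1.0]]
ft_force: [0.2, -0.7, -0.5]
grip_width: 0.0702
gripper_force: 0.0
```

jog_arm:
  hand: [0.07,0.07,0.07,0.07,0.07]
  travel:
    - [0.0205,0.0372,0]
    - [0.0205,0.0372,0]
    - [0.0205,0.0372,0]
    - [0.0205,0.0372,0]
    - [0.0205,0.0372,0]
  yaw: [-0.019,-0.019,-0.019,-0.019,-0.019]

```text
time_s: 2.6
position: [0.5999, 0.229, 0.2479]
tool_rot: [[1.0, -0.029, -0.001], [-0.029, -1.0, -0.0], [-0.001, 0.0, -1.0]]
ft_force: [-0.3, 0.2, 0.6]
grip_width: 0.0701
gripper_force: 0.0
```

jog_arm:
  hand: [0.07,0.07,0.06,0.06,0.06]
  travel:
    - [0,0,-0.035]
    - [0,0,-0.035]
    - [0,0,-0.035]
    - [0,0,-0.025]
    - [0,0,-0.01]
  yaw: [0,0,0,0,0]

```text
time_s: 3.22
position: [0.5989, 0.2276, 0.1065]
tool_rot: [[1.0, -0.028, -0.003], [-0.028, -1.0, -0.001], [-0.003, 0.001, -1.0]]
ft_force: [-0.1, 0.1, -0.1]
grip_width: 0.0601
gripper_force: 0.0
```

```bash
python3 - <<'E'
from h import *
import cv2
print(env.observe()["position"])
s=env.get_image("side")[:,:,::-1]; x,y=170,225
a=cv2.resize(s[y:y+100,x:x+100],None,fx=6,fy=6,interpolation=cv2.INTER_CUBIC)
cv2.imwrite("pics/c2.png",a)
E
```

```text
[0.59886325 0.22758518 0.10653596]
```

View pics/c2.png

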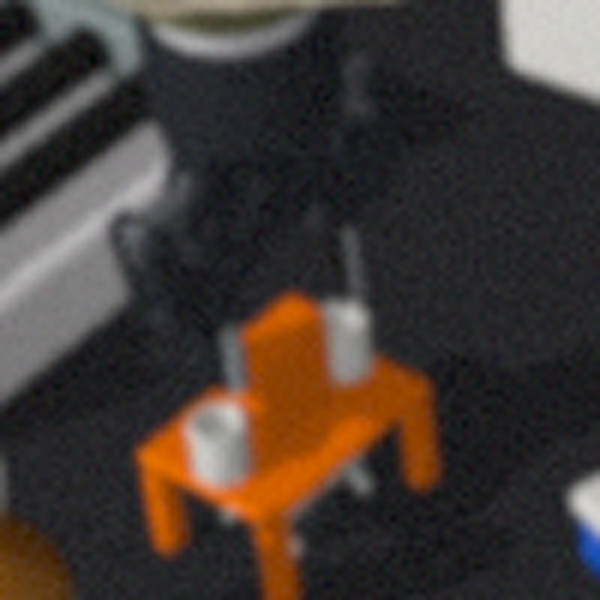

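The pads flank the fin's ends, near one at about (230,360) and far one at (350,265) in the crop, with tips above the cup rims. Lowering 2 mm and closing.

jog_arm:
  hand: [0.06,0.048,0.04,0.035,0.035]
  travel:
    - [0,0,-0.0015]
    - [0,0,0]
    - [0,0,0]
    - [0,0,0]
    - [0,0,0]
  yaw: [0,0,0,0,0]
  grip_force: 80

```text
time_s: 3.9
position: [0.6, 0.2281, 0.1085]
tool_rot: [[1.0, -0.028, 0.003], [-0.028, -1.0, 0.001], [0.003, -0.001, -1.0]]
ft_force: [-0.5, 0.9, 4.6]
grip_width: 0.0416
gripper_force: 80.5
```

jog_arm:
  hand: [0.035,0.035,0.035,0.035,0.035]
  travel:
    - [0,0,0]
    - [0,0,0]
    - [0,0,0]
    - [0,0,0.01]
    - [0,0,0.01]
  yaw: [0,0,0,0,0]

```text
time_s: 4.53
position: [0.5995, 0.2276, 0.1276]
tool_rot: [[1.0, -0.028, 0.0], [-0.028, -1.0, -0.0], [0.0, 0.0, -1.0]]
ft_force: [0.2, 0.3, -1.8]
grip_width: 0.0413
gripper_force: 81.4
```

jog_arm:
  hand: [0.035,0.035,0.035,0.035,0.035]
  travel:
    - [0,0,0.03]
    - [0,0,0.04]
    - [0,0,0.04]
    - [0,0,0.02]
    - [0,0,0.005]
  yaw: [0,0,0,0,0]

```text
time_s: 5.15
position: [0.5997, 0.2277, 0.2636]
tool_rot: [[1.0, -0.028, 0.003], [-0.028, -1.0, 0.0], [0.003, -0.001, -1.0]]
ft_force: [-0.8, 0.0, -0.9]
grip_width: 0.042
gripper_force: 81.5
```

jog_arm:
  hand: [0.035,0.035,0.035,0.035,0.035]
  travel:
    - [-0.003,-0.025,0]
    - [-0.005,-0.045,0]
    - [-0.005,-0.045,0]
    - [-0.005,-0.045,0]
    - [-0.005,-0.045,0]
  yaw: [0.01,0.01,0.01,0.01,0.01]

```text
time_s: 5.78
position: [0.5758, 0.0213, 0.261]
tool_rot: [[1.0, 0.022, -0.002], [0.022, -1.0, 0.0], [-0.002, -0.0, -1.0]]
ft_force: [0.6, -1.3, -1.3]
grip_width: 0.0413
gripper_force: 81.5
```

jog_arm:
  hand: [0.035,0.035,0.035,0.035,0.035]
  travel:
    - [-0.006,-0.05,0]
    - [-0.006,-0.05,0]
    - [-0.006,-0.05,0]
    - [-0.005,-0.039,0]
    - [-0.0025,-0.02,0]
  yaw: [0.012,0.012,0.012,0.012,0.012]

```text
time_s: 6.4
position: [0.5503, -0.1882, 0.2608]
tool_rot: [[0.997, 0.08, -0.002], [0.08, -0.997, 0.001], [-0.002, -0.001, -1.0]]
ft_force: [0.5, 0.2, -1.3]
grip_width: 0.0417
gripper_force: 81.5
```

jog_arm:
  hand: [0.035,0.035,0.035,0.035,0.035]
  travel:
    - [0,0,-0.01]
    - [0,0,-0.015]
    - [0,0,-0.006]
    - [0,0,0]
    - [0,0,0]
  yaw: [0,0,0,0,0]

```text
time_s: 7.02
position: [0.5512, -0.186, 0.2312]
tool_rot: [[0.997, 0.082, 0.001], [0.082, -0.997, -0.0], [0.001, 0.0, -1.0]]
ft_force: [0.1, 0.0, -1.5]
grip_width: 0.0418
gripper_force: 81.5
```

```bash
python3 - <<'E'
from h import *
import cv2
o=env.observe();print(o["position"],o["ft_force"])
s=env.get_image("side")[:,:,::-1]; t=env.get_image("top")[:,:,::-1]
a=cv2.resize(s[140:240,275:375],None,fx=4,fy=4,interpolation=cv2.INTER_CUBIC)
b=cv2.resize(t[130:230,345:445],None,fx=4,fy=4,interpolation=cv2.INTER_CUBIC)
cv2.imwrite("pics/c3.png",np.hstack([a,b]))
E
```

```text
[ 0.55123313 -0.18601902  0.23118906] [ 0.07503664  0.0453117  -1.45878305]
```

View pics/c3.png

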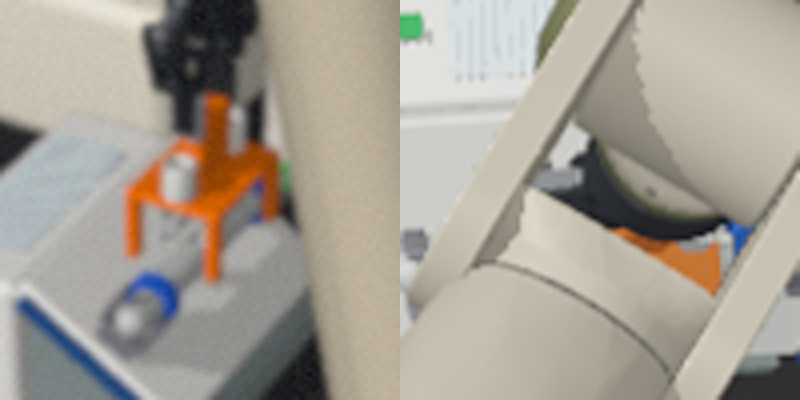

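The side view shows the upright holder straddling the rail, legs at about (135,250) and (210,275) in the crop, just inside the near collar at (155,295). Lowering gently to contact.

jog_arm:
  hand: [0.035,0.035,0.035,0.035,0.035]
  travel:
    - [0,0,-0.004]
    - [0,0,-0.003]
    - [0,0,-0.002]
    - [0,0,0]
    - [0,0,0]
  yaw: [0,0,0,0,0]

```text
time_s: 7.75
position: [0.551, -0.1864, 0.2219]
tool_rot: [[0.997, 0.082, 0.0], [0.082, -0.997, -0.0], [0.0, 0.0, -1.0]]
ft_force: [-0.7, 0.3, -1.8]
grip_width: 0.0415
gripper_force: 81.5
```

jog_arm:
  hand: [0.035,0.035,0.035,0.035,0.035]
  travel:
    - [0,0,-0.001]
    - [0,0,-0.001]
    - [0,0,0]
    - [0,0,0]
    - [0,0,0]
  yaw: [0,0,0,0,0]

```text
time_s: 8.38
position: [0.551, -0.1863, 0.2198]
tool_rot: [[0.997, 0.082, 0.0], [0.082, -0.997, -0.0], [0.0, 0.0, -1.0]]
ft_force: [0.4, -0.7, -2.9]
grip_width: 0.0415
gripper_force: 81.5
```

jog_arm:
  hand: [0.035,0.035,0.035,0.035,0.035]
  travel:
    - [0,0,-0.001]
    - [0,0,-0.001]
    - [0,0,0]
    - [0,0,0]
    - [0,0,0]
  yaw: [0,0,0,0,0]

```text
time_s: 9.0
position: [0.551, -0.1863, 0.2178]
tool_rot: [[0.997, 0.082, 0.0], [0.082, -0.997, -0.0], [0.0, 0.0, -1.0]]
ft_force: [0.4, 0.4, -1.8]
grip_width: 0.0419
gripper_force: 81.5
```

jog_arm:
  hand: [0.035,0.035,0.035,0.035,0.035]
  travel:
    - [0,0,-0.001]
    - [0,0,-0.001]
    - [0,0,0]
    - [0,0,0]
    - [0,0,0]
  yaw: [0,0,0,0,0]

```text
time_s: 9.62
position: [0.5513, -0.1864, 0.2168]
tool_rot: [[0.997, 0.082, 0.002], [0.082, -0.997, -0.001], [0.002, 0.001, -1.0]]
ft_force: [-1.5, 1.0, 5.3]
grip_width: 0.0416
gripper_force: 82.4
```

jog_arm:
  hand: [0.035,0.035,0.035,0.035,0.035]
  travel:
    - [-0.0051,-0.0004,-0.0002]
    - [-0.0051,-0.0004,-0.0004]
    - [-0.005,-0.0004,-0.0007]
    - [-0.005,-0.0004,-0.001]
    - [0,0,0]
  yaw: [0,0,0,0,0]
  grip_force: 40

```text
time_s: 10.25
position: [0.5316, -0.1882, 0.2145]
tool_rot: [[0.997, 0.082, 0.004], [0.082, -0.997, -0.001], [0.004, 0.002, -1.0]]
ft_force: [4.8, 0.8, 5.6]
grip_width: 0.0421
gripper_force: 80.7
```

jog_arm:
  hand: [0.034,0.034,0.034,0.034,0.034]
  travel:
    - [-0.0049,-0.0004,-0.0014]
    - [-0.0049,-0.0004,-0.0014]
    - [-0.0047,-0.0004,-0.0019]
    - [-0.0047,-0.0004,-0.002]
    - [0,0,0]
  yaw: [0,0,0,0,0]
  grip_force: 40

```text
time_s: 10.88
position: [0.512, -0.1897, 0.2077]
tool_rot: [[0.997, 0.082, 0.002], [0.082, -0.997, -0.001], [0.002, 0.001, -1.0]]
ft_force: [2.4, 1.0, 6.7]
grip_width: 0.0414
gripper_force: 77.7
```

```bash
python3 - <<'E'
from h import *
import cv2
o=env.observe();print(o["position"],o["ft_force"])
s=env.get_image("side")[:,:,::-1]
a=cv2.resize(s[130:230,275:375],None,fx=5,fy=5,interpolation=cv2.INTER_CUBIC)
cv2.imwrite("pics/c4.png",a)
E
```

```text
[ 0.51201219 -0.18970218  0.20774615] [2.40053795 1.04961984 6.67825264]
```

View pics/c4.png

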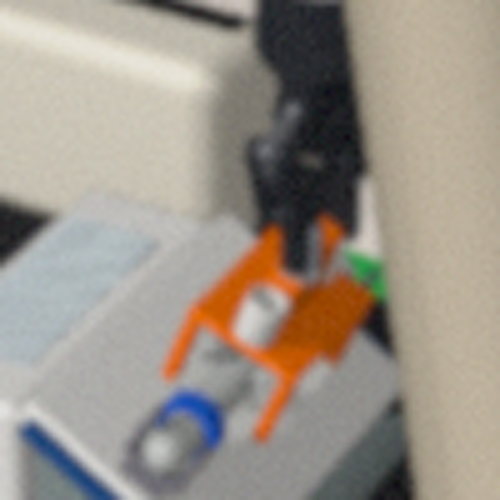

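The holder is leaning with the slope, its jaws on the rail (near leg feet at about (175,375) and (265,435)). Finishing the tilt, then pressing along the panel normal.

jog_arm:
  hand: [0.03,0.03,0.03,0.03,0.03]
  travel:
    - [-0.0045,-0.0004,-0.0025]
    - [-0.0045,-0.0004,-0.0025]
    - [0,0,0]
    - [0,0,0]
    - [0,0,0]
  yaw: [0,0,0,0,0]
  grip_force: 100

```text
time_s: 11.55
position: [0.5036, -0.1906, 0.2033]
tool_rot: [[0.997, 0.082, 0.004], [0.082, -0.997, -0.002], [0.004, 0.002, -1.0]]
ft_force: [2.2, 3.3, 10.7]
grip_width: 0.0409
gripper_force: 99.5
```

jog_arm:
  hand: [0.03,0.03,0.03,0.03,0.03]
  travel:
    - [0.0005,0,-0.0009]
    - [0.0005,0,-0.0008]
    - [0.0006,0.0001,-0.0009]
    - [0.0005,0,-0.0008]
    - [0,0,0]
  yaw: [0,0,0,0,0]

```text
time_s: 12.18
position: [0.5057, -0.1908, 0.2]
tool_rot: [[0.997, 0.082, 0.004], [0.082, -0.997, -0.003], [0.004, 0.003, -1.0]]
ft_force: [4.1, -0.1, 7.1]
grip_width: 0.0407
gripper_force: 99.9
```

jog_arm:
  hand: [0.03,0.03,0.03,0.03,0.03]
  travel:
    - [0.0005,0,-0.0009]
    - [0.0005,0,-0.0008]
    - [0.0006,0.0001,-0.0009]
    - [0.0005,0,-0.0008]
    - [0,0,0]
  yaw: [0,0,0,0,0]

```text
time_s: 12.8
position: [0.508, -0.1908, 0.1961]
tool_rot: [[0.997, 0.082, 0.004], [0.082, -0.997, -0.002], [0.004, 0.003, -1.0]]
ft_force: [6.2, 0.6, 3.6]
grip_width: 0.0405
gripper_force: 100.3
```

jog_arm:
  hand: [0.03,0.03,0.03,0.03,0.03]
  travel:
    - [0.0005,0,-0.0009]
    - [0.0005,0,-0.0008]
    - [0.0006,0.0001,-0.0009]
    - [0.0005,0,-0.0008]
    - [0,0,0]
  yaw: [0,0,0,0,0]

```text
time_s: 13.42
position: [0.5102, -0.1905, 0.192]
tool_rot: [[0.997, 0.082, 0.004], [0.082, -0.997, -0.001], [0.004, 0.002, -1.0]]
ft_force: [8.5, -0.6, 0.7]
grip_width: 0.0406
gripper_force: 100.7
```

jog_arm:
  hand: [0.03,0.03,0.03,0.03,0.03]
  travel:
    - [0.0009,0,-0.0009]
    - [0.0009,0,-0.0008]
    - [0.0009,0.0001,-0.0009]
    - [0.0009,0,-0.0008]
    - [0,0,0]
  yaw: [0,0,0,0,0]

```text
time_s: 14.05
position: [0.5136, -0.1901, 0.188]
tool_rot: [[0.997, 0.082, 0.002], [0.082, -0.997, -0.0], [0.002, 0.001, -1.0]]
ft_force: [7.8, 0.5, -0.9]
grip_width: 0.0409
gripper_force: 101.0
```

```bash
python3 - <<'E'
from h import *
import cv2
o=env.observe();print(o["position"],o["ft_force"])
s=env.get_image("side")[:,:,::-1]
a=cv2.resize(s[130:230,275:375],None,fx=6,fy=6,interpolation=cv2.INTER_CUBIC)
cv2.imwrite("pics/c5.png",a)
E
```

```text
[ 0.51357134 -0.19008321  0.18803795] [ 7.79790977  0.48738657 -0.8754226 ]
```

View pics/c5.png

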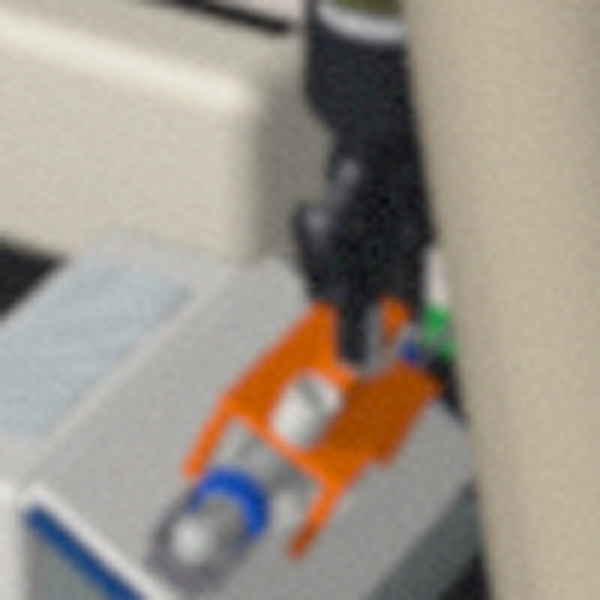

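jog_arm:
  hand: [0.03,0.03,0.03,0.03,0.03]
  travel:
    - [0.0007,0,-0.0009]
    - [0.0007,0,-0.0008]
    - [0.0007,0.0001,-0.0009]
    - [0.0007,0,-0.0008]
    - [0,0,0]
  yaw: [0,0,0,0,0]

```text
time_s: 14.72
position: [0.5141, -0.1896, 0.1861]
tool_rot: [[0.997, 0.082, -0.002], [0.082, -0.997, -0.001], [-0.002, 0.0, -1.0]]
ft_force: [-8.8, 3.7, 15.7]
grip_width: 0.0405
gripper_force: 103.4
```

jog_arm:
  hand: [0.03,0.03,0.03,0.03,0.03]
  travel:
    - [0.0005,0,-0.0009]
    - [0.0005,0,-0.0008]
    - [0.0005,0.0001,-0.0008]
    - [0,0,0]
    - [0,0,0]
  yaw: [0,0,0,0,0]

```text
time_s: 15.35
position: [0.5136, -0.1896, 0.1852]
tool_rot: [[0.997, 0.081, -0.006], [0.081, -0.997, -0.001], [-0.006, 0.001, -1.0]]
ft_force: [-23.9, 5.1, 32.6]
grip_width: 0.0408
gripper_force: 105.7
```

Reaction is now along the panel normal at about 40 N, so the feet are down. Easing off, then opening to let it settle.

jog_arm:
  hand: [0.03,0.03,0.03,0.03,0.03]
  travel:
    - [-0.0005,0,0.0009]
    - [-0.0005,0,0.0008]
    - [-0.0005,0,0.0008]
    - [0,0,0]
    - [0,0,0]
  yaw: [0,0,0,0,0]

```text
time_s: 15.98
position: [0.514, -0.1896, 0.1861]
tool_rot: [[0.997, 0.081, -0.002], [0.081, -0.997, -0.001], [-0.002, 0.0, -1.0]]
ft_force: [-8.9, 3.1, 15.5]
grip_width: 0.0409
gripper_force: 103.3
```

jog_arm:
  hand: [0.044,0.048,0.052,0.055,0.055]
  travel:
    - [0,0,0]
    - [0,0,0]
    - [0,0,0]
    - [0,0,0]
    - [0,0,0]
  yaw: [0,0,0,0,0]

```text
time_s: 16.6
position: [0.5153, -0.1897, 0.1847]
tool_rot: [[0.997, 0.082, -0.0], [0.082, -0.997, 0.0], [-0.0, -0.0, -1.0]]
ft_force: [-0.0, -0.7, 0.4]
grip_width: 0.0552
gripper_force: 0.0
```

```bash
python3 - <<'E'
from h import *
import cv2
o=env.observe();print(o["position"],o["ft_force"],o["grip_width"])
s=env.get_image("side")[:,:,::-1]
a=cv2.resize(s[130:230,275:375],None,fx=6,fy=6,interpolation=cv2.INTER_CUBIC)
cv2.imwrite("pics/c6.png",a)
E
```

```text
[ 0.51528026 -0.18969851  0.18469446] [-0.00916807 -0.69612388  0.41263598] 0.055237536835239215
```

View pics/c6.png

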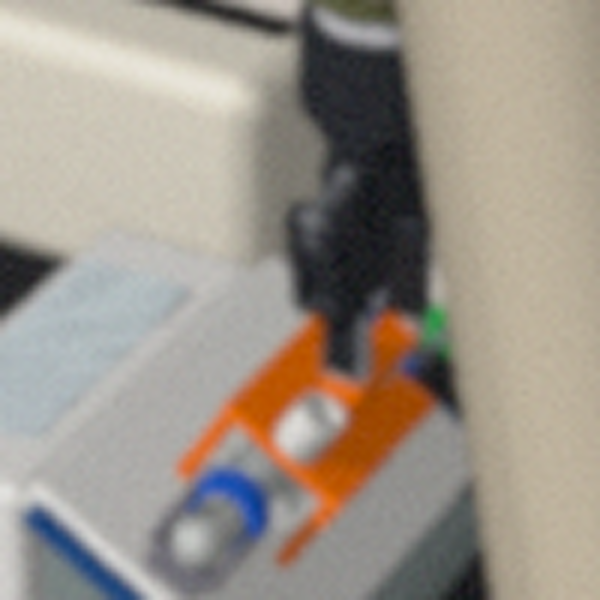

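Settled flat: near feet at (185,470) and (290,555) in the crop lie on the panel, and the jaws are round the rail. Regripping for the tug.

jog_arm:
  hand: [0.05,0.045,0.04,0.035,0.035]
  travel:
    - [0,0,0]
    - [0,0,0]
    - [0,0,0]
    - [0,0,0]
    - [0,0,0]
  yaw: [0,0,0,0,0]
  grip_force: 80

```text
time_s: 17.27
position: [0.5153, -0.1896, 0.1855]
tool_rot: [[0.997, 0.082, 0.001], [0.082, -0.997, -0.0], [0.0, 0.0, -1.0]]
ft_force: [-1.0, 2.3, 6.0]
grip_width: 0.0405
gripper_force: 79.9
```

jog_arm:
  hand: [0.035,0.035,0.035,0.035,0.035]
  travel:
    - [0,0,0]
    - [-0.0003,0,0.0004]
    - [0,0,0]
    - [-0.0003,0,0.0004]
    - [0,0,0]
  yaw: [0,0,0,0,0]

```text
time_s: 17.9
position: [0.5148, -0.1897, 0.1854]
tool_rot: [[0.997, 0.082, -0.0], [0.082, -0.997, 0.0], [-0.0, -0.0, -1.0]]
ft_force: [0.9, 0.8, 0.2]
grip_width: 0.0404
gripper_force: 80.9
```

jog_arm:
  hand: [0.035,0.035,0.035,0.035,0.035]
  travel:
    - [-0.0003,0,0.0004]
    - [0,0,0]
    - [-0.0003,0,0.0004]
    - [0,0,0]
    - [0,0,0]
  yaw: [0,0,0,0,0]

```text
time_s: 18.52
position: [0.5141, -0.1897, 0.1864]
tool_rot: [[0.997, 0.082, 0.0], [0.082, -0.997, 0.0], [0.0, -0.0, -1.0]]
ft_force: [2.6, 0.5, -2.6]
grip_width: 0.0405
gripper_force: 81.0
```

jog_arm:
  hand: [0.035,0.035,0.035,0.035,0.035]
  travel:
    - [-0.0003,0,0.0004]
    - [0,0,0]
    - [-0.0003,0,0.0004]
    - [0,0,0]
    - [0,0,0]
  yaw: [0,0,0,0,0]

```text
time_s: 19.15
position: [0.5135, -0.1897, 0.1873]
tool_rot: [[0.997, 0.082, 0.0], [0.082, -0.997, -0.0], [0.0, 0.0, -1.0]]
ft_force: [2.7, -0.7, -2.7]
grip_width: 0.0399
gripper_force: 81.0
```

jog_arm:
  hand: [0.035,0.035,0.035,0.035,0.035]
  travel:
    - [-0.0003,0,0.0004]
    - [0,0,0]
    - [-0.0002,0,0.0004]
    - [0,0,0]
    - [0,0,0]
  yaw: [0,0,0,0,0]

```text
time_s: 19.77
position: [0.5131, -0.1897, 0.188]
tool_rot: [[0.997, 0.082, 0.0], [0.082, -0.997, 0.0], [0.0, -0.0, -1.0]]
ft_force: [3.2, 1.0, -4.1]
grip_width: 0.0403
gripper_force: 81.0
```

jog_arm:
  hand: [0.035,0.035,0.035,0.035,0.035]
  travel:
    - [-0.0002,0,0.0004]
    - [0,0,0]
    - [0,0,0]
    - [0,0,0]
    - [0,0,0]
  yaw: [0,0,0,0,0]

```text
time_s: 20.4
position: [0.5128, -0.1897, 0.1884]
tool_rot: [[0.997, 0.082, 0.0], [0.082, -0.997, 0.0], [0.0, -0.0, -1.0]]
ft_force: [2.9, -0.3, -4.0]
grip_width: 0.0401
gripper_force: 81.1
```

jog_arm:
  hand: [0.035,0.035,0.035,0.035,0.035]
  travel:
    - [-0.0003,0,0.0004]
    - [0,0,0]
    - [-0.0002,0,0.0004]
    - [0,0,0]
    - [0,0,0]
  yaw: [0,0,0,0,0]

```text
time_s: 21.02
position: [0.5123, -0.1897, 0.1892]
tool_rot: [[0.997, 0.082, -0.0], [0.082, -0.997, 0.0], [-0.0, -0.0, -1.0]]
ft_force: [4.9, 0.7, -5.9]
grip_width: 0.0405
gripper_force: 81.3
```

jog_arm:
  hand: [0.035,0.035,0.035,0.035,0.035]
  travel:
    - [-0.0002,0,0.0004]
    - [0,0,0]
    - [-0.0002,0,0.0004]
    - [0,0,0]
    - [0,0,0]
  yaw: [0,0,0,0,0]

```text
time_s: 21.65
position: [0.512, -0.1897, 0.1899]
tool_rot: [[0.997, 0.082, 0.0], [0.082, -0.997, 0.0], [0.0, -0.0, -1.0]]
ft_force: [6.6, -0.3, -7.3]
grip_width: 0.0405
gripper_force: 81.5
```

Net pull is about 8 N after allowing for the holder's weight. Holding.

jog_arm:
  hand: [0.035,0.035,0.035,0.035,0.035]
  travel:
    - [0,0,0]
    - [0,0,0]
    - [0,0,0]
    - [0,0,0]
    - [0,0,0]
  yaw: [0,0,0,0,0]

```text
time_s: 22.28
position: [0.512, -0.1896, 0.1899]
tool_rot: [[0.997, 0.082, 0.0], [0.082, -0.997, 0.0], [0.0, -0.0, -1.0]]
ft_force: [6.2, 0.1, -6.6]
grip_width: 0.0403
gripper_force: 81.5
```

```bash
python3 - <<'E'
from h import *
n=np.array([-.53,-.042,.847]);F=[]
for i in range(5):
    env.get_image("side"); F.append(env.observe()["ft_force"])
F=np.array(F);print(F.mean(0),-F@n)
E
```

```text
[ 5.56467179  0.26459503 -7.45042509] [9.5814822  8.71357821 9.75040904 8.72935562 9.5796704 ]
```

jog_arm:
  hand: [0.035,0.035,0.035,0.035,0.035]
  travel:
    - [-0.0001,0,0.0002]
    - [0,0,0]
    - [0,0,0]
    - [0,0,0]
    - [0,0,0]
  yaw: [0,0,0,0,0]

```text
time_s: 23.15
position: [0.5119, -0.1897, 0.19]
tool_rot: [[0.997, 0.082, 0.0], [0.082, -0.997, 0.0], [0.0, -0.0, -1.0]]
ft_force: [5.5, -0.1, -6.8]
grip_width: 0.0406
gripper_force: 81.5
```

jog_arm:
  hand: [0.035,0.035,0.035,0.035,0.035]
  travel:
    - [0.0005,0,-0.0009]
    - [0.0005,0,-0.0009]
    - [0.0005,0,-0.0009]
    - [0.0005,0,-0.0009]
    - [0.0005,0,-0.0009]
  yaw: [0,0,0,0,0]

```text
time_s: 23.78
position: [0.5142, -0.1897, 0.1858]
tool_rot: [[0.997, 0.082, -0.0], [0.082, -0.997, -0.0], [-0.0, 0.0, -1.0]]
ft_force: [0.7, 0.3, -1.3]
grip_width: 0.0404
gripper_force: 82.6
```

jog_arm:
  hand: [0.035,0.035,0.035,0.035,0.035]
  travel:
    - [0.0005,0,-0.0007]
    - [0.0005,0,-0.0007]
    - [0.0003,0,-0.0005]
    - [0,0,0]
    - [0,0,0]
  yaw: [0,0,0,0,0]

```text
time_s: 24.4
position: [0.5157, -0.1896, 0.1858]
tool_rot: [[0.997, 0.082, 0.002], [0.082, -0.997, -0.001], [0.002, 0.001, -1.0]]
ft_force: [-2.9, 2.6, 13.3]
grip_width: 0.0405
gripper_force: 84.8
```

jog_arm:
  hand: [0.044,0.048,0.055,0.06,0.06]
  travel:
    - [0,0,0.0005]
    - [0,0,0.0005]
    - [0,0,0]
    - [0,0,0]
    - [0,0,0]
  yaw: [0,0,0,0,0]

```text
time_s: 25.02
position: [0.5156, -0.1897, 0.1847]
tool_rot: [[0.997, 0.082, -0.0], [0.082, -0.997, 0.0], [-0.0, -0.0, -1.0]]
ft_force: [0.1, -0.1, 0.3]
grip_width: 0.06
gripper_force: 0.0
```

jog_arm:
  hand: [0.06,0.06,0.06,0.06,0.06]
  travel:
    - [0,0,0.01]
    - [0,0,0.02]
    - [0,0,0.03]
    - [0,0,0.03]
    - [0,0,0.03]
  yaw: [0,0,0,0,0]

```text
time_s: 25.65
position: [0.5155, -0.1896, 0.3066]
tool_rot: [[0.997, 0.082, 0.001], [0.082, -0.997, -0.0], [0.001, 0.0, -1.0]]
ft_force: [0.2, -0.5, -0.6]
grip_width: 0.0601
gripper_force: 0.0
```

jog_arm:
  hand: [0.06,0.06,0.06,0.06,0.06]
  travel:
    - [-0.03,0.03,0]
    - [-0.04,0.04,0]
    - [-0.04,0.04,0]
    - [-0.02,0.03,0]
    - [0,0,0]
  yaw: [0,0,0,0,0]

```text
time_s: 26.28
position: [0.3846, -0.0483, 0.306]
tool_rot: [[0.996, 0.084, 0.002], [0.084, -0.996, -0.001], [0.002, 0.001, -1.0]]
ft_force: [0.5, 0.3, 0.5]
grip_width: 0.06
gripper_force: 0.0
```

```bash
python3 - <<'E'
from h import *
import cv2
s=env.get_image("side")[:,:,::-1];t=env.get_image("top")[:,:,::-1]
a=cv2.resize(s[140:240,275:375],None,fx=4,fy=4,interpolation=cv2.INTER_CUBIC)
b=cv2.resize(t[130:230,345:445],None,fx=4,fy=4,interpolation=cv2.INTER_CUBIC)
cv2.imwrite("pics/c7.png",np.hstack([a,b]))
yc=np.array([-np.sin(.08),np.cos(.08),0]);xc=np.array([np.cos(.08),np.sin(.08),0]);sx=.848*xc+np.array([0,0,.53]);n=-.53*xc+np.array([0,0,.848])
B=np.array([.551,-.186,.1134])
for nm,z,ys in(("cup",50,(37,-37)),("fin",72,(22,-22)),("collar",0,(73,-73))):
    for y in ys:
        X=B+n*z/1e3+yc*y/1e3
        print(nm,(proj("side",X)-[275,140])*4,(proj("top",X)-[345,130])*4+[400,0])
for x in(36,-36):
    X=B-n*.03+yc*.05+sx*x/1e3; print("foot",(proj("side",X)-[275,140])*4)
E
```

```text
cup [212.358691   229.14992859] [548.69210305 300.088507  ]
cup [262.16429918 177.78734434] [691.56930532 291.86349186]
fin [238.27537118 200.11439146] [583.3901034 314.4525353]
fin [267.88679482 169.61934843] [669.70012965 309.46896192]
collar [152.76119355 295.80230182] [470.12392127 269.24504969]
collar [251.01198501 194.18190385] [742.29850529 253.67863473]
foot [111.14008761 267.96371125]
foot [187.21128101 336.88047264]
```

View pics/c7.png

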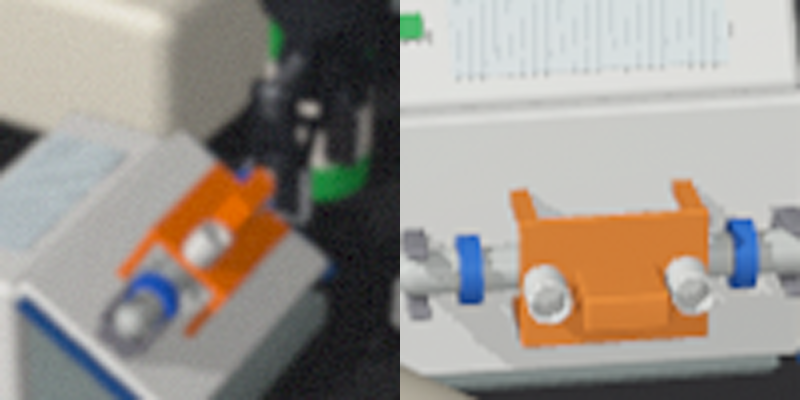

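The cups at (548,297) and (690,287) match the predicted home positions (549,300) and (692,292). The feet lie on the panel and the gripper is clear. Handing in.

```bash
python3 -c "
from rig import env
print(env.close_job())"
```

```text
the job is handed in; nothing more can be done
None
```

The holder is snapped on the rail between the collars. It held a tug of about 8 N for over half a second, was pressed back home and released with the gripper clear, and the job is handed in (no verdict was returned).

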